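Close the tip box and lock it away in the trolley's drawer cabinet

ROBOT

A 6-joint arm with a two-finger parallel gripper is mounted at the origin on a cart in front of the work surface, level with it; the furniture and walls round the work are solid. World frame = base frame: x ahead of the robot, y to its left, z up, the work surface at z = 0. Lengths are in m, angles in rad, forces in N, time in s.
With the tool pointing down it reaches from about 0.3 to 0.775 m from the base axis. Payload 14.6 kg.
Tool frame: the origin (TCP) lies between the finger pads; the fingertips stand ctrl.tip_extent ahead of it and the grasp point (between the pads) lies 3 mm ahead of it (ctrl.tip_extent is the distance from the TCP to the fingertips, in m); z points along the fingers, y is the line along which they close (so a half turn about z gives the same grasp; the last joint's range is limited). The gripper opens to 94 mm and grips with 3 to 60 N. Pads are 16 mm wide; open, the fingers measure 119 mm over their backs; the gripper's body (75 mm by 177 mm) begins 78 mm behind the grasp point.
Start: joints at [-1.411, 0.3, 1.521, -0, 1.321, -0.067], TCP at [0.124, -0.536, 0.227] pointing down, gripper open.
Joint ranges: [-3.03, 3.03], [-0.79, 2.21], [0.23, 2.52], [-1.04, 4.18], [0, 3.07], [-2.55, 2.55]. Speed limits (rad/s): [2.22, 2.22, 2.57, 3.14, 3.14, 3.14].

INTERFACE

Orientations are given as [roll, pitch, yaw] about the fixed x, y, z axes, in that order (R = Rz(yaw) Ry(pitch) Rx(roll)).
In Python, from station import ctrl, optics, hand_in gives the robot as it stands (ctrl), with the cameras (optics) and the job as plain functions.
- The arm moves only by the tool shift_gripper, called after "Emit:" by a JSON object that holds its "fn" and its "kwargs", one argument or row to a line. Schema: {"type":"object","properties":{"increments":{"type":"array","items":{"type":"object","properties":{"sx":{"type":"number"},"sy":{"type":"number"},"sz":{"type":"number"},"wx":{"type":"number"},"wy":{"type":"number"},"wz":{"type":"number"}},"additionalProperties":false},"minItems":1,"maxItems":10},"aperture":{"type":"number"},"grip_force":{"type":"number"},"only":{"type":"string"},"quiet":{"type":"boolean"},"lines":{"type":"string"}},"required":["increments"],"additionalProperties":false}. increments is a list of rows, 1 to 10 of them, each an object with the fields sx, sy, sz (the shift in shares of the most that a row can go, 1 being 50 mm), wx, wy, wz (a rotation vector in units of 0.05 rad); a field left out counts as zero; each row shifts and turns the commanded pose from where the row before left it, along the tool's axes as they then stand; what a row does not reach is not made up. A row lasts 1/10 s, in which the tool goes at most 0.05 m and 0.15 rad, less where a joint would pass 70% of its speed; a pose out of reach is approached as far as the arm can. aperture is the finger opening in m, set as the call begins (left out keeps the last). The fingers move at their own pace and stop on an object; grip_force is the grip in N (left out, the last holds). Time passes only in rows, so rows that do not move let the fingers close. The tool returns the time, the measured TCP pose, the force, the opening and the grip force at its end. only (a regular expression) keeps the lines of the reply that match it, lines (a string "A,B") keeps lines A to B, and quiet returns only ok. Input that does not fit is refused with a message, and nothing moves.
- ctrl.get_obs(): the state, without advancing time (a new reading comes with each control period).
- optics.camera(name): name is "scene" or "top" or "wrist"; returns a dict with "pixels" (480x640x3 uint8, blue, green, red), "fx", "fy", "cx", "cy" (pixels), "extrinsics" (4x4, takes a point from camera to world coordinates). Camera axes: x right, y up, looking along -z (the intrinsics and any distortion apply to the point x, -y, -z); pixel columns grow to the right and rows downward; lengths in m; the calibration is good to about 2 mm. A picture is of the moment at which its call begins. There is no depth.
- hand_in(): hands the job in; it is judged then, once.
The state is a dict: "time_s": time; "qpos": joint angles; "joint_vel": joint speeds; "tau": joint torques, N m; "ee_pos": TCP position; "eef_rot": TCP orientation; "force": force on the tool from outside, world axes, zero at the start; "moment": the same for the moment, N m; "grip_width": finger opening in m; "grip_force": force on a finger pad.
Only numpy, scipy, OpenCV 4.12 (cv2) and the standard library are available. Lean on these libraries where they do the work, as an engineer would, in place of code of your own. Each camera call takes 0.05 s, during which the arm holds its last target. There are 200 camera calls.

TASK

The trolley is about to be wheeled away. With the fingertips, first push the open clear lid of the blue pipette-tip box over and fully shut while the drawer is still out, then push the drawer fully home without slamming it, and last press the red lock button on top of the cabinet all the way down. Nothing is to be picked up: the tip box and the agar dish stay in the drawer, and the tape and the marker stay where they lie on the cabinet.

Things in the scene. Friction and masses are not known exactly. Their poses are not given: they have to be found in the camera images.
- cabinet: White sheet-metal drawer cabinet, 210 deep (x) x 240 wide (y) x 130 high mm, fixed to the trolley top. Origin: centre of its underside; its own -x is the front, where the drawer comes out, +y is the side that is on the left for someone facing the front, z up. A roll of tape and a marker lie on its top.
- drawer (a joint): Drawer, m: 0 = home, grey front flush with the cabinet's front; grows as it comes out along the cabinet's -x, at most 0.170; starts about 0.160 out. About 1.5 N of friction; stays where left. Front panel 220 wide, 16 thick, 16 to 116 mm above the trolley top. Tray floor 21 mm above the trolley top, tray walls 40 mm high.
- drawer_handle (a point): Outermost middle of the bar handle on the drawer front (moves with the drawer): round steel bar 10 mm thick and 96 mm long along the cabinet's y, its middle 83 mm above the trolley top; this point lies 26 mm in front of the middle of the bar's root on the front panel, on the bar's centre line.
- tip_box: Pipette-tip box, blue base 52 mm high with white tips, clear hinged lid; 98 (its x) x 124 (its y) mm, 91 mm high when shut, 0.24 kg, loose in the left compartment of the drawer. Origin: centre of its underside; the hinge is on its own +x side, which faces the right (-y) side of the cabinet; its -x side with the lid's front tab faces left.
- tip_box_lid (a joint): Clear lid of the tip box, rad: 0 = shut flat, grows as it opens up and over towards the box's +x, stops at 1.92 leaning back beyond upright. It stays open beyond about 1 rad and drops shut by its own weight below that. The lid is a hollow cap 84 x 122 mm and 38 mm high. As it swings over, its free edge rises to 98 mm above the hinge line.
- lid_hinge (a point): Point on the lid's hinge line, middle of the box's length: 46 mm from the box's origin along its +x and 53 mm above its underside. The hinge line runs along the box's y.
- lid_edge (a point): Middle of the lid's outer free edge, on its top face (moves with the lid): 90 mm from the hinge along the lid and 38 mm out from the hinge plane. Open to 1.92 rad it stands 72 mm higher than the hinge and 67 mm beyond it.
- agar_dish: Closed agar dish, 92 mm across and 17 high, loose in the right compartment of the drawer, under the opened lid. Origin: centre of its underside.
- lock (a joint): Red lock button, m: 0 = up (unlocked), 0.012 = pressed fully down (locked). It needs about 5 N and stays down.
- lock_top (a point): Middle of the red button's flat top, 22 mm across; up it is 24 mm above the cabinet's top, pressed down 12 mm. It stands on the cabinet's top near the front left corner, 12 mm behind the front and 60 mm to the left of the middle; its bolt drops into the closed drawer front.
- tape: Roll of masking tape, about 103 mm across, 25 high, lying on the cabinet's top. Origin: centre of its underside.
- marker: White marker with a black cap, 14 x 132 x 15 mm, lying on the cabinet's top, left of the tape. Origin: centre of its underside.

How it is judged:
On the way, in this order (a step that is already met when the one before it is completed fails the run):
1. the tip box's lid is shut while the drawer is still out (value of joint tip_box_lid below 0.06 rad and value of joint drawer above 0.13 m), for 0.2 s.
2. the drawer is fully home (value of joint drawer below 0.003 m), for 0.2 s.
3. the red lock button is pressed down (value of joint lock above 0.01 m), for 0.2 s.
At the end, for the whole second after the job is handed in: lid within 0.06 rad of shut, drawer within 3 mm of home, lock button pressed at least 10 of its 12 mm, tip box upright on the drawer's floor and at rest, agar dish still in the drawer (value of joint tip_box_lid below 0.06 rad and value of joint drawer below 0.003 m and value of joint lock above 0.01 m and angle between tip_box's own z axis and vertical below 0.08 rad and z of tip_box in the frame of cabinet between 0.012 and 0.027 m and z of agar_dish in the frame of cabinet between 0.012 and 0.031 m and linear speed of tip_box below 0.02 m/s); the robot touches nothing.
It fails at once if the drawer is pushed in more than about 35 mm while the lid is open (value of joint tip_box_lid above 0.15 rad and value of joint drawer below 0.12 m).
It fails at once if the drawer is slammed (faster than 0.4 m/s) (velocity of joint drawer below -0.4 m/s).
It fails at once if the lock button is pressed before the drawer is home (value of joint lock above 0.005 m and value of joint drawer above 0.006 m).
It fails at once if the tip box is lifted or tipped, or the agar dish is lifted (z of tip_box in the frame of cabinet above 0.036 m or angle between tip_box's own z axis and vertical above 0.2 rad or z of agar_dish in the frame of cabinet above 0.041 m).
It fails at once if the tape or the marker is moved more than 20 mm (distance of any of tape, marker from where it was at the start of the episode above 0.02 m).
It also fails if it takes over 48 s, if anything falls off the work surface, if the arm or the gripper's body presses on something with over 40 N, if the wrist force passes 120 N, or if a joint passes its speed limit or range.

## Working session

There is one attempt and no reset: what is moved stays moved. The work goes in short steps, Python scripts to look and compute and a tool call to move; the robot and the scene stay as the last step left them, time stands still between calls to the robot, and variables do not carry over. Pictures are saved under pics/ and viewed, at most 10 in all, crops included, and the job is handed in when it is done.

```bash
ls; mkdir -p pics; python3 - <<'E'
from station import ctrl, optics, hand_in
import cv2,numpy as np
print(ctrl.tip_extent, ctrl.get_obs())
for n in("scene","top"):
    c=optics.camera(n); cv2.imwrite(f"pics/{n}0.png",c["pixels"]); print(n,c["fx"],c["fy"],c["cx"],c["cy"],np.round(c["extrinsics"],4).tolist(),[k for k in c])
E
```

```text
pics
station.py
0.022 {'time_s': 0.0, 'qpos': array([-1.41061279e+00,  3.00474988e-01,  1.52160575e+00, -6.71876890e-06,
        1.32067843e+00, -6.66282127e-02]), 'joint_vel': array([-0.00042059,  0.00072936,  0.00025052,  0.00242778,  0.00052552,
        0.00095296]), 'tau': array([ 1.24827537e-03, -5.31802011e+01, -3.52735913e+01,  7.09236693e-02,
        2.43535725e-02, -1.13077563e-04]), 'ee_pos': array([ 0.12362135, -0.53567836,  0.22687374]), 'eef_rot': array([-3.14042830e+00, -7.11717742e-05,  2.26813375e-01]), 'force': array([-1.31167965,  0.23247788,  0.04484004]), 'moment': array([-0.01770244,  0.04979099,  0.0662564 ]), 'grip_force': 0.0, 'grip_width': 0.09420085663535085}
scene 573.5576673779827 573.5576673779827 317.52627252092907 228.89561041808588 [[-0.473, -0.7361, 0.4841, 0.9186], [0.881, -0.3992, 0.2538, -0.199], [0.0064, 0.5466, 0.8374, 0.8753], [0.0, 0.0, 0.0, 1.0]] ['pixels', 'fx', 'fy', 'cx', 'cy', 'extrinsics']
top 446.7689562564644 446.7689562564644 322.49345912196617 241.82235551985116 [[-0.0742, 0.9755, -0.2072, 0.3087], [-0.9972, -0.0738, 0.0096, -0.4267], [-0.0059, 0.2073, 0.9783, 0.9606], [0.0, 0.0, 0.0, 1.0]] ['pixels', 'fx', 'fy', 'cx', 'cy', 'extrinsics']
```

View pics/top0.png

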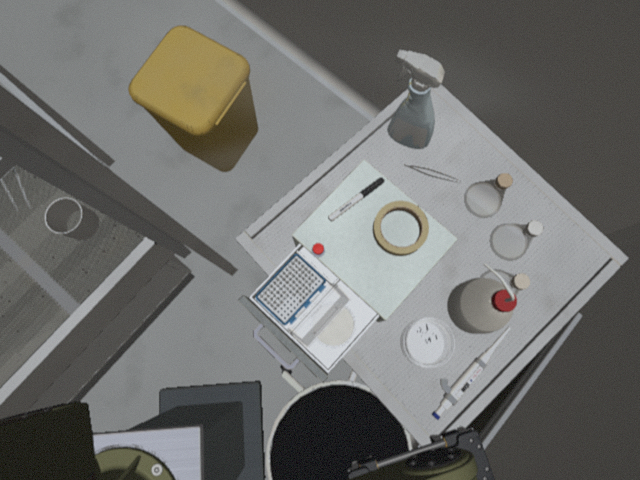

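View pics/scene0.png

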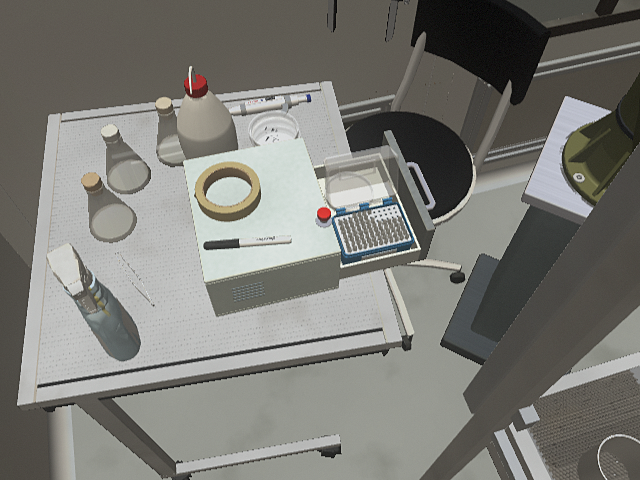

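The top view shows the cabinet's top corners at about (295,237), (387,318), (457,238) and (365,160). The red button is at (318,249), the handle runs from about (255,330) to (295,365), and the blue box is at about (290,288). The scene view agrees. Next I'll fit the cabinet pose and view enlarged crops.

```bash
cat > h.py <<'E'
import numpy as np,cv2
from scipy.optimize import least_squares
from scipy.spatial.transform import Rotation as R
def proj(c,p):
    E=c["extrinsics"]; q=(np.atleast_2d(p)-E[:3,3])@E[:3,:3]
    return np.c_[c["cx"]+c["fx"]*q[:,0]/-q[:,2], c["cy"]-c["fy"]*q[:,1]/-q[:,2]]
def ray(c,u,z):
    E=c["extrinsics"]; d=E[:3,:3]@[(u[0]-c["cx"])/c["fx"],-(u[1]-c["cy"])/c["fy"],-1]
    return E[:3,3]+d*(z-E[2,3])/d[2]
def cab2w(P,p):
    x,y,a=P[:3]; p=np.atleast_2d(p); return np.c_[x+np.cos(a)*p[:,0]-np.sin(a)*p[:,1],y+np.sin(a)*p[:,0]+np.cos(a)*p[:,1],p[:,2]]
E
python3 - <<'E'
from h import *
from station import ctrl, optics, hand_in
T=optics.camera("top");S=optics.camera("scene")
pts=np.array([[-.105,.12,.13],[-.105,-.12,.13],[.105,-.12,.13],[.105,.12,.13],[-.093,.06,.154]])
t=np.array([[295,237],[387,318],[457,238],[365,160],[318,249]]);s=np.array([[340,262],[305,139],[183,160],[210,288],[324,213]])
w=[ray(T,u,p[2]) for u,p in zip(t,pts)];print(np.round(w,3)); print(np.round([ray(S,u,p[2]) for u,p in zip(s,pts)],3))
f=lambda P:np.r_[(proj(T,cab2w(P,pts))-t).ravel(),(proj(S,cab2w(P,pts))-s).ravel()]
a=np.arctan2(*(w[2]-w[1])[[1,0]])
r=least_squares(f,[*np.mean(w[:4],0)[:2],a],loss="soft_l1");P=r.x;print(P,f(P).round(1));np.save("P.npy",P)
T["pixels"];
cv2.imwrite("pics/tc.png",cv2.resize(T["pixels"][225:385,235:395],(600,600),interpolation=cv2.INTER_CUBIC))
cv2.imwrite("pics/sc.png",cv2.resize(S["pixels"][120:290,290:450],(564,600),interpolation=cv2.INTER_CUBIC))
E
```

```text
[[ 0.498 -0.383  0.13 ]
 [ 0.333 -0.542  0.13 ]
 [ 0.473 -0.69   0.13 ]
 [ 0.643 -0.531  0.13 ]
 [ 0.467 -0.425  0.154]]
[[ 0.524 -0.367  0.13 ]
 [ 0.335 -0.532  0.13 ]
 [ 0.474 -0.689  0.13 ]
 [ 0.652 -0.514  0.13 ]
 [ 0.471 -0.423  0.154]]
[ 0.48969202 -0.53214729 -0.82089398] [ -5.4  -3.7  -2.6   1.9   0.2  -0.4  -2.1  -2.7  -1.3  -1.8   1.8 -10.7
  -1.5  -2.7  -0.8  -0.5  -6.4  -5.7   0.   -0.6]
```

View pics/tc.png

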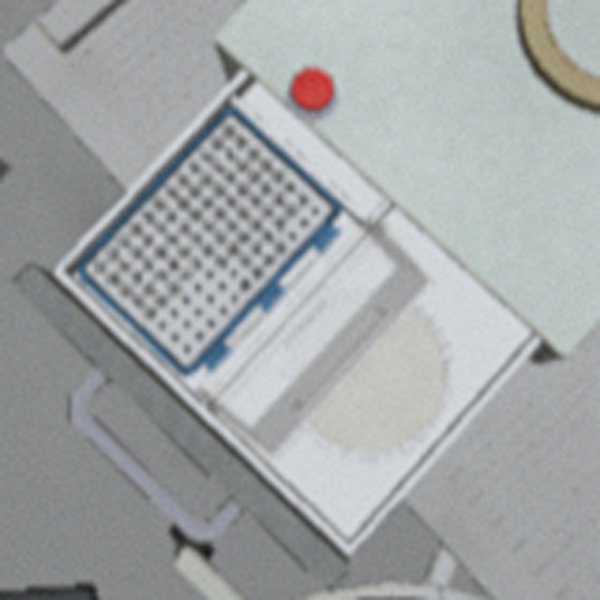

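View pics/sc.png

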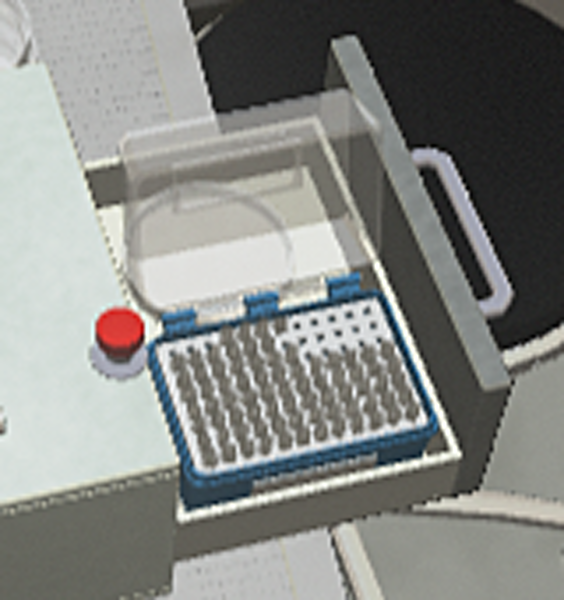

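The crops give refined pixels: the cabinet's front corners, the box rim corners, the handle bar (top crop (75,410) to (205,535)), and the lid leaning back over the dish. I'll fit these.

```bash
python3 - <<'E'
from h import *
from station import ctrl, optics, hand_in
T=optics.camera("top");S=optics.camera("scene")
tc=lambda a:np.array(a)/3.75+[235,225]; sc=lambda a:np.array(a)/3.525+[290,120]
pt=np.array([[-.105,.12,.13],[-.105,-.12,.13],[.105,-.12,.13],[.105,.12,.13],[-.093,.06,.154]])
t=np.r_[tc([[217,40],[565,358]]),[[457,238],[365,160]],tc([[313,90]])]
ps=pt[[0,1,2,4]]; s=np.r_[sc([[172,465],[52,66]]),[[183,160]],sc([[120,322]])]
f=lambda P:np.r_[(proj(T,cab2w(P,pt))-t).ravel(),(proj(S,cab2w(P,ps))-s).ravel()]
P=least_squares(f,np.load("P.npy"),loss="soft_l1").x;print("cab",P,f(P).round(1));np.save("P.npy",P)
# box rim: box +x = cabinet -y
b=np.array([[x,y,.052] for x,y in((-.049,.062),(.049,.062),(.049,-.062),(-.049,-.062))])
bt=tc([[230,108],[340,210],[190,372],[80,270]]);bs=sc([[190,478],[150,343],[385,292],[437,430]])
B2w=lambda B,p:cab2w(P,np.c_[cab2w(B,p)[:,:2],p[:,2]+.021])
g=lambda B:np.r_[(proj(T,B2w(B,b))-bt).ravel(),(proj(S,B2w(B,b))-bs).ravel()]
B=least_squares(g,[-.19,.05,-np.pi/2],loss="soft_l1").x;print("box in cab",B,g(B).round(1));np.save("B.npy",B)
hnd=[ray(T,u,.083) for u in tc([[75,410],[205,535]])]
c,sn=np.cos(P[2]),np.sin(P[2])
for w in hnd: d=w[:2]-P[:2];print("handle cab",d@[c,sn],d@[-sn,c])
hp=np.array([[.046,0,.053],[.046+.067,0,.053+.072],[.046+.067,.061,.053+.072],[.046+.067,-.061,.053+.072]])
print("hinge, edge world",B2w(B,hp).round(4).tolist()); q=B2w(B,hp)
print((proj(T,q)-[235,225])*3.75,(proj(S,q)-[290,120])*3.525)
print("lock",cab2w(P,[-.093,.06,.154]),"handle0",cab2w(P,[-.131,0,.083]),"cabx",c,sn)
E
```

```text
cab [ 0.48795112 -0.53378825 -0.82540191] [-2.3 -1.9 -0.6  0.3  1.2  0.8 -0.9 -2.  -0.9 -1.2  2.3 -1.6 -1.3 -3.3
 -0.7 -1.8 -0.5  0. ]
box in cab [-0.18026741  0.05392417 -1.59111779] [-1.3 -3.4  4.2  3.1  0.   5.4 -5.5 -2.5 -0.1  1.9 -3.3 -8.1 -0.7 -6.9
  2.7  0.7]
handle cab -0.28954631052571156 0.04245880229768127
handle cab -0.2885583420673216 -0.049269069128691084
hinge, edge world [[0.3709, -0.3953, 0.074], [0.3207, -0.4397, 0.146], [0.3612, -0.4853, 0.146], [0.2803, -0.394, 0.146]]
[[269.61435539 301.92275699]
 [363.48474629 390.29203704]
 [451.24124022 297.951814  ]
 [273.7704088  484.69236643]] [[263.22593807 294.55741985]
 [236.02700218  94.53005688]
 [111.29172032 116.60696639]
 [358.70380201  72.81747831]]
lock [[ 0.46896201 -0.42475424  0.154     ]] handle0 [[ 0.39909884 -0.43752677  0.083     ]] cabx 0.678261687198195 -0.7348204431553723
```

Careful with the scale: shifts go in shares of 50 mm and turns go in units of 0.05 rad. That gives: -0.04 m is -0.8, 0.02 m is 0.4, 0.15 rad is 3.

```bash
cat > w.py <<'E'
from h import *
from station import ctrl, optics, hand_in
def where():
    o=ctrl.get_obs();P=np.load("P.npy");c,s=np.cos(P[2]),np.sin(P[2]);d=o["ee_pos"][:2]-P[:2]
    print("t",o["time_s"],"TCP cab",np.round([d@[c,s],d@[-s,c],o["ee_pos"][2]],4),"yaw-cab",o["eef_rot"]-[0,0,P[2]],"F",o["force"].round(2),"q",o["qpos"].round(2))
if __name__=="__main__": where()
E
```

Emit:
{"fn": "shift_gripper", "kwargs": {
  "increments": [
    {"wz":3},
    {"wz":3},
    {"wz":3},
    {"wz":3},
    {"wz":3},
    {"wz":3},
    {"wz":3},
    {"sx":0.4, "sy":-0.8},
    {"sx":0.4, "sy":-0.8},
    {"sx":0.4, "sy":-0.8}
  ],
  "aperture": 0,
  "grip_force": 10
}}

```text
time_s: 1.3
ee_pos: [0.2537, -0.4978, 0.2275]
eef_rot: [-3.142, -0.0, -0.824]
force: [0.0, -0.8, -0.4]
grip_width: 0.0173
grip_force: 0.0
```

```bash
python3 w.py
```

```text
t 1.3 TCP cab [-0.1854 -0.1477  0.2275] yaw-cab [-3.14156649e+00 -1.14553612e-04  1.25012349e-03] F [ 0.01 -0.81 -0.42] q [-1.17  0.32  1.5   0.    1.33  1.23]
```

To row units: 0.03 m is 0.6, -0.02 m is -0.4.

Emit:
{"fn": "shift_gripper", "kwargs": {
  "increments": [
    {"sy":-0.4},
    {"sy":-0.4, "sz":0.3},
    {"sy":-0.16, "sz":0.6},
    {"sz":0.6},
    {},
    {}
  ],
  "aperture": 0,
  "grip_force": 10
}}

```text
time_s: 1.9
ee_pos: [0.2877, -0.4659, 0.1532]
eef_rot: [-3.142, 0.0, -0.823]
force: [-0.5, 0.3, 0.2]
grip_width: 0.0004
grip_force: 0.0
```

```bash
python3 w.py; python3 - <<'E'
from h import *
from station import ctrl, optics, hand_in
S=optics.camera("scene")["pixels"];T=optics.camera("top")["pixels"]
r=lambda I:cv2.resize(I,(400,425),interpolation=cv2.INTER_CUBIC)
cv2.imwrite("pics/a.png",np.hstack([r(S[110:280,290:450]),r(T[225:395,235:395])]))
E
```

```text
t 1.9 TCP cab [-0.1857 -0.1011  0.1532] yaw-cab [-3.14157734e+00  1.16948461e-04  2.08215013e-03] F [-0.52  0.25  0.23] q [-1.08  0.37  1.61 -0.    1.16  1.31]
```

View pics/a.png

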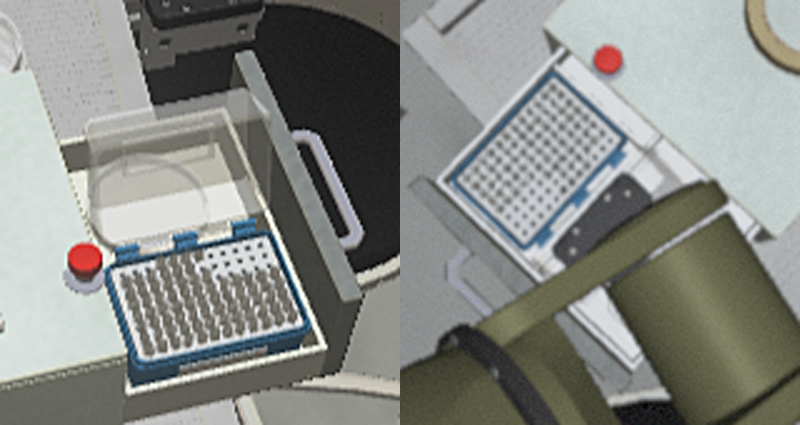

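The left crop (scene) shows the gripper body at (200,20) with no fingers visible. The right crop (top) shows the gripper over the drawer at (600,220). The lid is still open. I'll check where the TCP should project.

```bash
python3 - <<'E'
from h import *
from station import ctrl, optics, hand_in
S=optics.camera("scene");e=ctrl.get_obs()["ee_pos"]
for dz in(-.022,0,.075,.1,.2): print(dz,proj(S,e+[0,0,dz]))
cv2.imwrite("pics/b.png",cv2.resize(S["pixels"][60:260,280:480],(600,600),interpolation=cv2.INTER_CUBIC))
E
```

```text
-0.022 [[350.94233626 133.89963481]]
0 [[351.65534739 125.04997361]]
0.075 [[354.30199798  92.20061081]]
0.1 [[355.26690283  80.22452702]]
0.2 [[359.62547874  26.12730634]]
```

View pics/b.png

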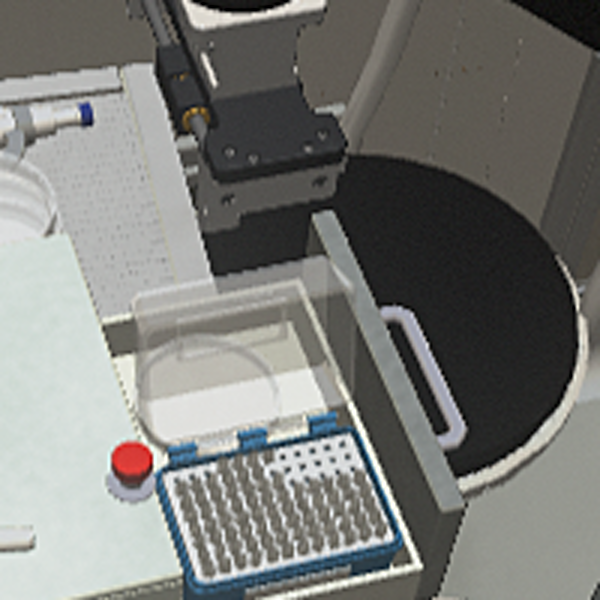

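The tip projects where the grey fingers end, just behind the lid's free edge at crop (235,275). The geometry is consistent, so I'll push.

To row units: -0.01 m is -0.2.

Emit:
{"fn": "shift_gripper", "kwargs": {
  "increments": [
    {"sy":-0.2},
    {"sy":-0.2},
    {"sy":-0.2},
    {"sy":-0.2},
    {"sy":-0.2},
    {"sy":-0.2},
    {"sy":-0.2}
  ],
  "aperture": 0,
  "grip_force": 10
}}

```text
time_s: 2.75
ee_pos: [0.3396, -0.4177, 0.1526]
eef_rot: [3.141, -0.0, -0.823]
force: [-2.2, -1.8, 3.5]
grip_width: 0.0006
grip_force: 1.8
```

Emit:
{"fn": "shift_gripper", "kwargs": {
  "increments": [
    {"sy":-0.2},
    {"sy":-0.2},
    {"sy":-0.2},
    {"sy":-0.2},
    {"sy":-0.2},
    {"sy":-0.2}
  ],
  "aperture": 0,
  "grip_force": 10
}}

```text
time_s: 3.35
ee_pos: [0.3835, -0.3765, 0.1522]
eef_rot: [-3.141, 0.001, -0.823]
force: [-0.6, -0.5, 0.1]
grip_width: 0.0007
grip_force: 0.3
```

```bash
python3 w.py; python3 - <<'E'
from h import *
from station import ctrl, optics, hand_in
S=optics.camera("scene")
cv2.imwrite("pics/c.png",cv2.resize(S["pixels"][60:260,280:480],(600,600),interpolation=cv2.INTER_CUBIC))
E
```

```text
t 3.35 TCP cab [-0.1864  0.0299  0.1522] yaw-cab [-3.14146745e+00  6.83475286e-04  2.24070141e-03] F [-0.64 -0.45  0.1 ] q [-0.84  0.35  1.64  0.    1.15  1.55]
```

View pics/c.png

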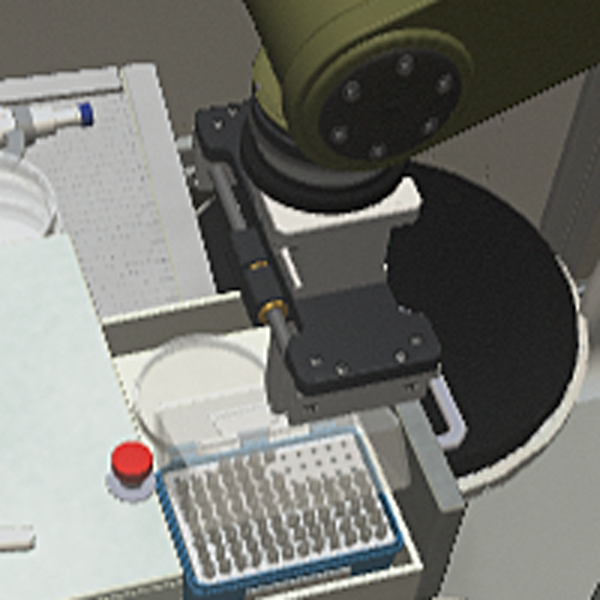

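The lid has swung over and its hinge strip shows at (215,420), but it still looks partly open or falling. I'll push a bit further, wait and look again.

To row units: -0.01 m is -0.2.

Emit:
{"fn": "shift_gripper", "kwargs": {
  "increments": [
    {"sy":-0.2},
    {"sy":-0.2},
    {"sy":-0.2},
    {},
    {},
    {}
  ],
  "aperture": 0,
  "grip_force": 10
}}

```text
time_s: 4.0
ee_pos: [0.4048, -0.3571, 0.1524]
eef_rot: [3.142, 0.0, -0.823]
force: [-0.3, 0.3, -0.1]
grip_width: 0.0007
grip_force: 0.0
```

Emit:
{"fn": "shift_gripper", "kwargs": {
  "increments": [
    {"sz":-0.6},
    {"sy":0.6, "sz":-0.6},
    {"sy":0.8},
    {"sy":0.8},
    {}
  ],
  "aperture": 0,
  "grip_force": 10
}}

```text
time_s: 4.5
ee_pos: [0.3213, -0.4342, 0.2126]
eef_rot: [3.141, -0.0, -0.827]
force: [0.1, 0.6, 0.5]
grip_width: 0.0008
grip_force: 0.0
```

```bash
python3 w.py; python3 - <<'E'
from h import *
from station import ctrl, optics, hand_in
S=optics.camera("scene")
cv2.imwrite("pics/d.png",cv2.resize(S["pixels"][110:280,290:450],(564,600),interpolation=cv2.INTER_CUBIC))
E
```

```text
t 4.5 TCP cab [-0.1862 -0.0549  0.2126] yaw-cab [ 3.14098365e+00 -2.61042960e-04 -1.99640045e-03] F [0.11 0.62 0.49] q [-1.    0.29  1.57 -0.    1.28  1.4 ]
```

View pics/d.png

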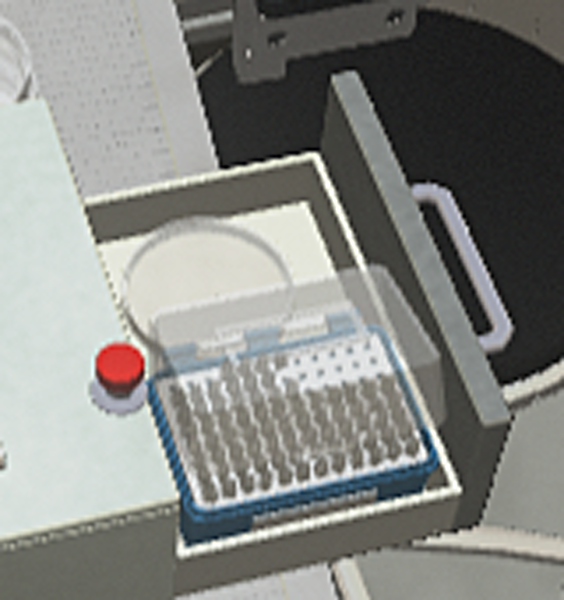

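The lid looks shut: its top face spans (155,310) to (440,380), about 38 mm above the rim. I'll confirm with a gentle press near its free edge.

To row units: -0.04 m is -0.8, 0.03 m is 0.6.

Emit:
{"fn": "shift_gripper", "kwargs": {
  "increments": [
    {"sy":-0.8},
    {"sy":-0.8},
    {"sy":-0.8},
    {"sy":-0.2, "sz":0.6},
    {"sz":0.6},
    {"sz":0.2},
    {}
  ],
  "aperture": 0,
  "grip_force": 10
}}

```text
time_s: 5.25
ee_pos: [0.4195, -0.3427, 0.1415]
eef_rot: [3.141, 0.003, -0.823]
force: [0.2, 0.3, -0.2]
grip_width: 0.0002
grip_force: 0.0
```

Emit:
{"fn": "shift_gripper", "kwargs": {
  "increments": [
    {"sz":0.06},
    {"sz":0.06},
    {}
  ],
  "aperture": 0,
  "grip_force": 10
}}

```text
time_s: 5.55
ee_pos: [0.4197, -0.3436, 0.1369]
eef_rot: [-3.142, -0.001, -0.824]
force: [0.1, 0.5, -1.1]
grip_width: 0.0006
grip_force: 0.0
```

Emit:
{"fn": "shift_gripper", "kwargs": {
  "increments": [
    {"sz":0.02},
    {"sz":0.02},
    {}
  ]
}}

```text
time_s: 5.85
ee_pos: [0.4196, -0.3434, 0.1344]
eef_rot: [3.142, 0.0, -0.823]
force: [-0.1, 0.9, 0.0]
grip_width: 0.0007
grip_force: 0.0
```

Emit:
{"fn": "shift_gripper", "kwargs": {
  "increments": [
    {"sz":0.02},
    {"sz":0.02},
    {}
  ]
}}

```text
time_s: 6.15
ee_pos: [0.4202, -0.3438, 0.1336]
eef_rot: [-3.141, -0.002, -0.823]
force: [-0.0, 0.6, 10.8]
grip_width: 0.0011
grip_force: 5.0
```

Emit:
{"fn": "shift_gripper", "kwargs": {
  "increments": [
    {"sz":0.02},
    {"sz":0.02},
    {}
  ]
}}

```text
time_s: 6.45
ee_pos: [0.421, -0.3445, 0.1333]
eef_rot: [-3.141, -0.006, -0.823]
force: [-0.2, 1.5, 22.5]
grip_width: 0.0009
grip_force: 10.8
```

Contact came at tip z = 0.1115 m, which is the height of the shut lid. Next I'll retract and move in front of the handle.

To row units: -0.04 m is -0.8, -0.045 m is -0.9.

Emit:
{"fn": "shift_gripper", "kwargs": {
  "increments": [
    {"sz":-0.6},
    {"sz":-0.9},
    {"sx":-0.6, "sy":0.4},
    {"sx":-0.8, "sy":0.4},
    {"sx":-0.8, "sy":0.4},
    {"sx":-0.8, "sy":0.4},
    {}
  ]
}}

```text
time_s: 7.15
ee_pos: [0.2561, -0.2862, 0.2055]
eef_rot: [3.141, -0.0, -0.825]
force: [0.1, -0.2, 0.6]
grip_width: 0.0005
grip_force: 0.0
```

```bash
python3 w.py
```

```text
t 7.15 TCP cab [-0.3392 -0.0025  0.2055] yaw-cab [ 3.14128334e+00 -5.77902256e-05  6.29923720e-04] F [ 0.11 -0.16  0.64] q [-0.94 -0.06  1.98 -0.    1.22  1.46]
```

To row units: 0.04 m is 0.8, 0.03 m is 0.6.

Emit:
{"fn": "shift_gripper", "kwargs": {
  "increments": [
    {"sz":0.8},
    {"sz":0.8},
    {"sz":0.6},
    {}
  ]
}}

```text
time_s: 7.55
ee_pos: [0.2582, -0.2864, 0.0928]
eef_rot: [-3.141, 0.006, -0.823]
force: [-0.2, 0.5, 0.7]
grip_width: 0.0005
grip_force: 0.0
```

Emit:
{"fn": "shift_gripper", "kwargs": {
  "increments": [
    {"sx":0.2},
    {"sx":0.2},
    {"sx":0.2},
    {"sx":0.2},
    {"sx":0.2},
    {"sx":0.2}
  ]
}}

```text
time_s: 8.15
ee_pos: [0.3005, -0.3323, 0.0956]
eef_rot: [-3.142, -0.0, -0.823]
force: [-1.5, 1.9, 1.7]
grip_width: 0.0002
grip_force: 1.0
```

```bash
python3 w.py; python3 - <<'E'
from h import *
from station import ctrl, optics, hand_in
S=optics.camera("scene")
cv2.imwrite("pics/e.png",cv2.resize(S["pixels"][60:260,280:480],(600,600),interpolation=cv2.INTER_CUBIC))
E
```

```text
t 8.15 TCP cab [-0.2752 -0.0011  0.0956] yaw-cab [-3.14157532e+00 -1.09907023e-04  2.24465150e-03] F [-1.49  1.88  1.69] q [-0.92  0.24  1.93  0.    0.96  1.48]
```

View pics/e.png

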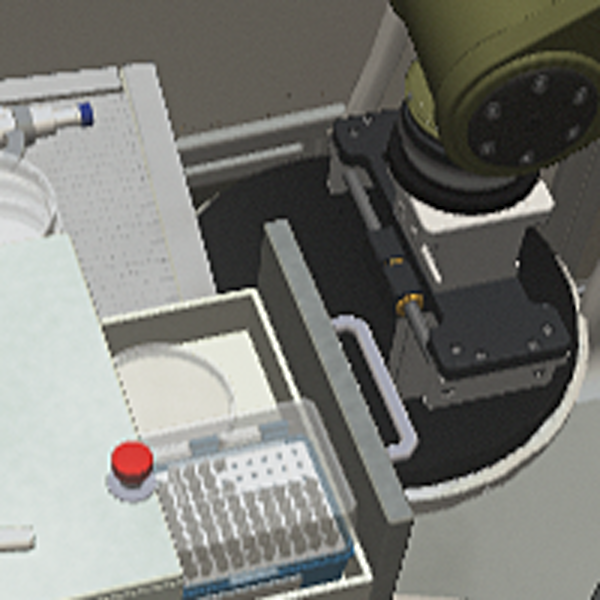

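The finger is on the handle bar and the drawer is moving in with the lid shut. I'll keep pushing.

To row units: 0.01 m is 0.2.

Emit:
{"fn": "shift_gripper", "kwargs": {
  "increments": [
    {"sx":0.2},
    {"sx":0.2},
    {"sx":0.2},
    {"sx":0.2},
    {"sx":0.2},
    {"sx":0.2},
    {"sx":0.2},
    {"sx":0.2},
    {"sx":0.2},
    {"sx":0.2}
  ]
}}

```text
time_s: 9.2
ee_pos: [0.3684, -0.4056, 0.0954]
eef_rot: [-3.142, 0.0, -0.823]
force: [-0.0, 1.7, -0.1]
grip_width: 0.0005
grip_force: 1.0
```

```bash
python3 w.py
```

```text
t 9.2 TCP cab [-0.1753 -0.001   0.0954] yaw-cab [-3.14158096e+00  3.75436981e-06  2.20826379e-03] F [-0.04  1.68 -0.11] q [-0.9   0.44  1.66  0.    1.04  1.49]
```

Emit:
{"fn": "shift_gripper", "kwargs": {
  "increments": [
    {"sx":0.1},
    {"sx":0.1},
    {"sx":0.08},
    {"sx":0.06},
    {}
  ]
}}

```text
time_s: 9.7
ee_pos: [0.3795, -0.4178, 0.0955]
eef_rot: [3.142, -0.001, -0.823]
force: [-0.2, -0.7, 0.2]
grip_width: 0.0009
grip_force: 0.0
```

```bash
python3 w.py
```

```text
t 9.7 TCP cab [-0.1588 -0.001   0.0955] yaw-cab [ 3.14150352e+00 -5.66906251e-04  2.17340698e-03] F [-0.18 -0.7   0.23] q [-0.9   0.47  1.61 -0.    1.06  1.5 ]
```

Emit:
{"fn": "shift_gripper", "kwargs": {
  "increments": [
    {"sx":0.06},
    {"sx":0.06},
    {"sx":0.04},
    {}
  ]
}}

```text
time_s: 10.1
ee_pos: [0.385, -0.4236, 0.0955]
eef_rot: [3.142, -0.0, -0.823]
force: [0.6, -0.1, -0.3]
grip_width: 0.0006
grip_force: 0.0
```

Emit:
{"fn": "shift_gripper", "kwargs": {
  "increments": [
    {"sx":0.04},
    {"sx":0.04},
    {"sx":0.04},
    {}
  ]
}}

```text
time_s: 10.5
ee_pos: [0.3891, -0.428, 0.0954]
eef_rot: [-3.142, -0.0, -0.823]
force: [-1.0, 0.4, -0.0]
grip_width: 0.0006
grip_force: 0.0
```

```bash
python3 w.py
```

```text
t 10.5 TCP cab [-0.1448 -0.0009  0.0954] yaw-cab [-3.14158413e+00 -3.76985215e-04  2.19748005e-03] F [-0.98  0.39 -0.01] q [-0.9   0.5   1.57  0.    1.07  1.5 ]
```

To row units: 0.001 m is 0.02.

Emit:
{"fn": "shift_gripper", "kwargs": {
  "increments": [
    {"sx":0.02},
    {"sx":0.02},
    {}
  ]
}}

```text
time_s: 10.8
ee_pos: [0.3895, -0.4284, 0.0954]
eef_rot: [-3.142, 0.003, -0.823]
force: [-8.9, 8.7, 7.1]
grip_width: 0.0005
grip_force: 5.4
```

Emit:
{"fn": "shift_gripper", "kwargs": {
  "increments": [
    {"sx":0.02},
    {"sx":0.02},
    {}
  ]
}}

```text
time_s: 11.1
ee_pos: [0.3897, -0.4287, 0.0953]
eef_rot: [-3.142, 0.008, -0.823]
force: [-18.3, 19.4, 16.0]
grip_width: 0.0007
grip_force: 13.1
```

Emit:
{"fn": "shift_gripper", "kwargs": {
  "increments": [
    {"sx":0.02},
    {}
  ]
}}

```text
time_s: 11.3
ee_pos: [0.3898, -0.4288, 0.0953]
eef_rot: [-3.141, 0.01, -0.823]
force: [-23.8, 24.6, 20.1]
grip_width: 0.0004
grip_force: 17.0
```

```bash
python3 w.py
```

```text
t 11.3 TCP cab [-0.1437 -0.0009  0.0953] yaw-cab [-3.14146990e+00  1.03033305e-02  2.38641271e-03] F [-23.79  24.58  20.13] q [-0.9   0.51  1.56 -0.    1.09  1.5 ]
```

The drawer hit a hard stop exactly at the computed home position. Next is the lock button.

Emit:
{"fn": "shift_gripper", "kwargs": {
  "increments": [
    {"sx":-0.3},
    {"sx":-0.3},
    {"sz":-0.8},
    {"sz":-0.8},
    {"sz":-0.8},
    {"sx":0.6, "sy":-0.4},
    {"sx":0.6, "sy":-0.4},
    {"sx":0.32, "sy":-0.42},
    {},
    {}
  ]
}}

```text
time_s: 12.3
ee_pos: [0.4683, -0.4235, 0.215]
eef_rot: [3.141, 0.0, -0.822]
force: [-0.6, 0.3, -0.5]
grip_width: 0.0004
grip_force: 0.0
```

```bash
python3 w.py; python3 - <<'E'
from h import *
from station import ctrl, optics, hand_in
S=optics.camera("scene")
cv2.imwrite("pics/f.png",cv2.resize(S["pixels"][110:290,250:430],(600,600),interpolation=cv2.INTER_CUBIC))
E
```

```text
t 12.3 TCP cab [-0.0944  0.0603  0.215 ] yaw-cab [3.14146427e+00 4.86678907e-04 2.90311370e-03] F [-0.6   0.29 -0.54] q [-0.79  0.49  1.28 -0.    1.37  1.6 ]
```

View pics/f.png

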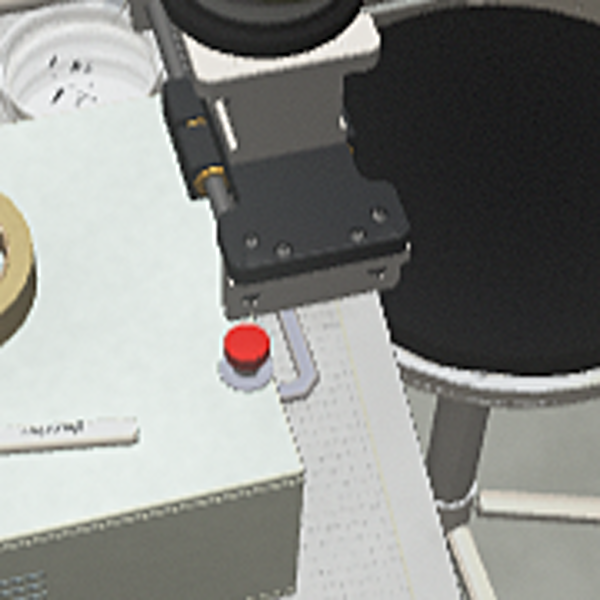

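The drawer front is flush and only the handle shows, at (300,370). The fingertip is above the button at (247,350). Pressing now.

To row units: 0.02 m is 0.4, 0.015 m is 0.3.

Emit:
{"fn": "shift_gripper", "kwargs": {
  "increments": [
    {"sz":0.4},
    {"sz":0.3},
    {}
  ]
}}

```text
time_s: 12.65
ee_pos: [0.467, -0.4233, 0.1783]
eef_rot: [3.141, 0.004, -0.824]
force: [-0.4, 0.1, 0.7]
grip_width: 0.0004
grip_force: 0.0
```

Emit:
{"fn": "shift_gripper", "kwargs": {
  "increments": [
    {"sz":0.08},
    {"sz":0.08},
    {"sz":0.06},
    {"sz":0.06},
    {"sz":0.04},
    {}
  ]
}}

```text
time_s: 13.25
ee_pos: [0.4683, -0.4237, 0.1643]
eef_rot: [-3.142, -0.0, -0.823]
force: [-0.5, -1.2, 1.3]
grip_width: 0.0006
grip_force: 0.9
```

Emit:
{"fn": "shift_gripper", "kwargs": {
  "increments": [
    {"sz":0.02},
    {}
  ]
}}

```text
time_s: 13.45
ee_pos: [0.4684, -0.4238, 0.1643]
eef_rot: [3.142, -0.001, -0.823]
force: [-2.1, -0.3, 8.8]
grip_width: 0.0007
grip_force: 4.1
```

Emit:
{"fn": "shift_gripper", "kwargs": {
  "increments": [
    {"sz":0.02},
    {"sz":0.02},
    {},
    {}
  ]
}}

```text
time_s: 13.85
ee_pos: [0.4685, -0.4239, 0.1641]
eef_rot: [-3.142, -0.002, -0.823]
force: [-7.0, 3.8, 22.1]
grip_width: 0.0005
grip_force: 11.0
```

Emit:
{"fn": "shift_gripper", "kwargs": {
  "increments": [
    {"sz":-0.6},
    {"sz":-0.6},
    {"sz":-0.4},
    {}
  ]
}}

```text
time_s: 14.25
ee_pos: [0.469, -0.424, 0.2441]
eef_rot: [-3.141, -0.004, -0.823]
force: [-0.5, 0.3, -0.2]
grip_width: 0.0006
grip_force: 0.0
```

```bash
python3 - <<'E'
from h import *
from station import ctrl, optics, hand_in
S=optics.camera("scene");P=np.load("P.npy");I=S["pixels"].astype(int)
m=((I[...,2]>130)&(I[...,1]<80)&(I[...,0]<80)); m[:190]=0;m[250:]=0;m[:,:290]=0;m[:,360:]=0
y,x=np.nonzero(m);print(m.sum(),x.mean(),y.mean())
for z in(.142,.154):print(proj(S,cab2w(P,[-.093,.06,z])))
E
```

```text
113 323.5486725663717 217.0796460176991
[[323.39791756 215.80294658]]
[[323.5153816 211.3730715]]
```

The button bottomed out at 142 mm and stayed down, and the arm is clear.

```bash
python3 -c "
from station import ctrl, optics, hand_in
print(hand_in())"
```

```text
the job is handed in; nothing more can be done
None
```

The lid was shut first, then the drawer was pushed home gently and the lock button pressed all the way down; I handed the job in at about 14 s of the 48 s allowed, and it returned no verdict.

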